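Knock a cast block out of its mould pocket

TASK

The cast block is stuck deep in the pocket of the grey knockout stand. Take the C-shaped knockout tool by its handle, bring its pin under the stand and push it up through the hole in the pocket floor until the block clicks past the sprung catches and rests on them by itself, level and standing proud of the rim. Then draw the tool out and leave it standing upright on the worktop clear of the stand, disturbing nothing else.

Things in the scene. Friction and masses are not known exactly. Their poses are not given: they have to be found in the camera images.
- stand: Knockout stand, screwed down: two grey cheeks carry an aluminium mould block; 79 (x) by 111 (y), 142 mm high. Origin: centre of its footprint, on the worktop; z up. A straight tunnel, open at both ends, runs under the mould block along the stand's x, 85 wide (y) and 90 mm high; its -x end faces roughly to the robot. Feet 7 mm high reach out to y = +-84 mm.
- stand_hole (a point): Centre of the round through hole, 34 mm diameter, in the middle of the pocket floor; this point lies at the floor's underside, which is the roof of the tunnel, 90 mm above the worktop. The floor is 8 mm thick.
- stand_rim (a point): Centre of the open top of the pocket, 142 mm above the worktop. The pocket is 52.5 (x) by 72.5 (y) and 44 mm deep. Four sprung, linked steel catches in its short walls, bevelled below and flat on top (tops 131.5 mm high), stand 5 mm out over the stuck block. About 10 N upward pushes the block past them; once its underside is over 133 mm high all have sprung out under it and carry it.
- block: Cast block of slippery wax with a slotted white carrier on top, 50 (x) by 70 (y) by 26 mm high, 0.14 kg. Origin: centre of its underside. At the start it lies on the pocket floor (underside 98 mm above the worktop, top 18 mm below the rim). Past the catches it stays with its underside about 131 mm high, top 15 mm above the rim. Lifted with its underside above the rim it loses its guidance.
- tool: Steel C-shaped knockout tool, 0.4 kg, stands by itself. Origin: underside of the foot, straight under the pin; z up. Foot plate 10 mm thick, 50 wide (y), x = -85 to +22 mm. Spine 12 by 22 mm at x = -72 mm (front face -66) rises to the upper arm (174 to 188 mm high, 22 wide, x = -78 to +14 mm). The C opens along the tool's +x.
- tool_tip (a point): Centre of the flat top of the tool's upright pin, 22 mm diameter, that stands on the foot at x = y = 0; this point is 68 mm above the tool's underside.
- tool_grip (a point): Middle of the black handle, an upright square bar 24 by 24 mm (sides along the tool's x and y), from 188 to 240 mm above the tool's underside, on the upper arm straight above the pin; this point is 214 mm up. A lift here pushes straight up at the pin.
- staining_jar: Bystander: glass staining jar, 62 mm across, 111 mm high, loose. Origin: centre of its underside.
- slide_case: Bystander: blue slide box, 92 by 100 by 37 mm, loose. Origin: centre of its underside.
- dish: Bystander: petri dish, 61 mm across, 15 mm high, loose. Origin: centre of its underside.
There are look-alikes about, which are no part of the job. There is more than one size of the tool; the job needs the smaller.

How it is judged:
By the outcome, as a careful person would: the job done as asked, in the order asked, and still so for the second after the job is handed in, with the robot touching nothing.
It also fails if it takes over 48 s, if anything falls off the work surface, if the arm or the gripper's body presses on something with over 40 N, if the wrist force passes 120 N, or if a joint passes its speed limit or range.

ROBOT

A 6-joint arm with a two-finger parallel gripper is mounted at the origin on a cart in front of the work surface, level with it; the furniture and walls round the work are solid. World frame = base frame: x ahead of the robot, y to its left, z up, the work surface at z = 0. Lengths are in m, angles in rad, forces in N, time in s.
With the tool pointing down it reaches from about 0.375 to 0.975 m from the base axis. Payload 3.8 kg.
Tool frame: the origin (TCP) lies midway between the tips of the shut fingers; the grasp point (between the pads) lies 19 mm behind it (robot.pinch_z is the distance from the TCP to the grasp point, in m); z points along the fingers, y is the line along which they close (so a half turn about z gives the same grasp; the last joint's range is limited). The gripper opens to 85 mm and grips with 20 to 120 N. Pads are 22 mm wide; open, the fingers measure 114 mm over their backs; the gripper's body (76 mm by 85 mm) begins 54 mm behind the grasp point. The pads swing forward as they close: fully open they stand 13 mm farther back than shut.
Start: joints at [-1.344, 0.264, 1.604, -0, 1.274, -0.037], TCP at [0.176, -0.652, 0.231] pointing down, gripper open.
Joint ranges: [-2.63, 2.63], [-0.94, 2.18], [0.31, 2.57], [-1.31, 4.45], [0, 2.66], [-2.55, 2.55]. Speed limits (rad/s): [2.57, 2.57, 3.14, 3.14, 3.14, 3.14].

INTERFACE

Orientations are given as a unit quaternion [x, y, z, w].
In Python, from station import robot gives the robot as it stands.
- The arm moves only by the shell command python3 -m inch 'ROWS' [FORCE]. ROWS is JSON, a list that holds one entry, the list of rows, each a list of 7 numbers: the closure, from -1 (fully open) to 1 (shut), then the shift along the tool's x, y, z in mm, then the turn, a rotation vector about the tool's x, y, z in degrees. In form: [[[jaw, tx, ty, tz, ax, ay, az], ...]]. A call has 1 to 20 rows; each row is the pose to reach, as a shift and turn from the pose commanded when the call began, along the tool's axes at that moment; what a row does not reach only later rows make up. A row lasts 1/12 s, in which the tool goes at most 41.7 mm and 7.16 degrees, less where a joint would pass 70% of its speed; a pose out of reach is approached as far as the arm can. A call with a gripper value outside its range is refused whole. The fingers move at their own pace and stop on an object; FORCE is the grip in N (left out, the last holds). Time passes only in rows, so rows that repeat a pose let the fingers close. It gives the time, the measured TCP pose, the force, the opening and the grip force at its end, in the units of the state.
- robot.get_state(): the state, without advancing time (a new reading comes with each control period).
- robot.capture(name): name is "scene" or "top"; returns the picture (480x640x3 uint8, red, green, blue); there is no depth.
- robot.camera_info(name): a dict with "fx", "fy", "cx", "cy" (pixels), "xyz" and "rotation" of the camera in the world. Camera axes: x right, y down, z forward; pixel columns grow to the right and rows downward; lengths in m; the calibration is good to about 2 mm. A picture is of the moment at which its call begins. camera_info takes no time and is no camera call.
- robot.finish_job(): hands the job in; it is judged then, once.
Trained networks look in the newest picture that a camera, given by its name, has taken for a name from the list of things; names that differ only in an ending like _2 or _b are one class to them, and where a whole thing is asked for, a point or a joint stands for the part that bears it (a point fixed in the world has none). Each returns a list of dicts, best first, with "score" (0 to 1); they miss things now and then, are a little off and sometimes report something else, mostly with a low value. They report only what shows in the picture. A call takes as long as a camera call. They do not tell look-alikes from the thing itself.
- robot.cut_out(query, camera): "mask" (480x640 bool, what is visible of it).
- robot.spot_point(query, camera): "position" ([x, y, z] in m, in the coordinates of the camera as it stood for that picture, good to about 4 mm: a listed point, or the origin of a listed thing).
The state is a dict: "t": time; "joint_pos": joint angles; "qd": joint speeds; "joint_torque": joint torques, N m; "tool_pos": TCP position; "orientation": TCP orientation; "force": force on the tool from outside, world axes, zero at the start; "torque": the same for the moment, N m; "opening": finger opening in m; "finger_force": force on a finger pad.
Only numpy, scipy, OpenCV 4.12 (cv2) and the standard library are available. Lean on these libraries where they do the work, as an engineer would, in place of code of your own. Each camera call takes 0.05 s, during which the arm holds its last target. There are 200 camera calls.

## Working session

There is one attempt and no reset: what is moved stays moved. The work goes in short steps, Python scripts to look and compute and a shell command to move; the robot and the scene stay as the last step left them, time stands still between calls to the robot, and variables do not carry over. Pictures are saved under pics/ and viewed, at most 10 in all, crops included, and the job is handed in when it is done.

```bash
ls; mkdir -p pics; cat > h.py <<'E'
import numpy as np, cv2
from scipy.spatial.transform import Rotation as R
from station import robot
def cam(n):
    c=robot.camera_info(n); r=np.array(c['rotation'],float)
    r = r if r.shape==(3,3) else R.from_quat(r).as_matrix()
    return c,r,np.array(c['xyz'])
def spot(q,n):
    c,r,o=cam(n); out=[]
    for d in robot.spot_point(q,n):
        p=np.array(d['position']); px=(c['fx']*p[0]/p[2]+c['cx'],c['fy']*p[1]/p[2]+c['cy'])
        out.append((round(d['score'],2),np.round(r@p+o,4).tolist(),np.round(px).tolist()))
    return out
def shot(n,f):
    im=robot.capture(n); cv2.imwrite('pics/'+f,im[:,:,::-1]); return im
def proj(P,n):
    c,r,o=cam(n); p=r.T@(np.array(P)-o); return c['fx']*p[0]/p[2]+c['cx'],c['fy']*p[1]/p[2]+c['cy']
E
python3 - <<'E'
from h import *
for n in('scene','top'):
    shot(n,n+'0.png'); c,r,o=cam(n); print(n,o,r.round(2).tolist(),c['fx'])
    for q in('tool','tool_tip','tool_grip','stand','stand_hole','stand_rim','block','staining_jar','slide_case','dish'):
        print(q,spot(q,n))
print(robot.get_state()['t'],robot.get_state()['opening'])
E
```

```text
pics
scene [0.30744237 0.64414239 0.80324395] [[-0.88, -0.31, 0.35], [-0.47, 0.61, -0.64], [-0.01, -0.73, -0.68]] 479.4064669968644
tool [(0.97, [0.5416, 0.2262, 0.0013], [324.0, 375.0]), (0.91, [0.5295, -0.2144, 0.0047], [413.0, 233.0])]
tool_tip [(0.96, [0.5354, -0.2086, 0.0933], [414.0, 206.0]), (0.75, [0.5415, 0.2286, 0.0743], [323.0, 354.0])]
tool_grip [(0.95, [0.531, -0.2149, 0.2885], [428.0, 131.0]), (0.92, [0.5371, 0.2248, 0.2143], [325.0, 303.0])]
stand [(0.56, [0.5819, -0.0171, -0.0022], [359.0, 282.0])]
stand_hole [(0.42, [0.7905, -0.1092, 0.0044], [299.0, 226.0])]
stand_rim [(0.87, [0.5875, -0.0238, 0.1454], [361.0, 230.0])]
block []
staining_jar [(0.58, [0.7989, 0.0927, -0.0002], [250.0, 280.0])]
slide_case [(0.67, [0.706, 0.2255, 0.0026], [251.0, 340.0])]
dish [(0.84, [0.7886, -0.1126, 0.0049], [300.0, 226.0])]
top [0.40714547 0.01178245 1.22289946] [[0.12, -0.97, 0.21], [-0.99, -0.12, 0.02], [0.0, -0.21, -0.98]] 618.4738416914637
tool [(0.88, [0.5306, -0.2094, -0.002], [444.0, 315.0]), (0.73, [0.5417, 0.2262, 0.0011], [226.0, 283.0])]
tool_tip [(0.68, [0.5334, -0.2111, 0.0939], [455.0, 309.0]), (0.59, [0.5432, 0.2282, 0.0668], [219.0, 277.0])]
tool_grip [(0.98, [0.5319, -0.2153, 0.2878], [484.0, 299.0]), (0.64, [0.5451, 0.2272, 0.2159], [205.0, 264.0])]
stand [(0.98, [0.5842, -0.0235, -0.0005], [353.0, 277.0])]
stand_hole [(0.97, [0.584, -0.0233, 0.0845], [355.0, 270.0]), (0.58, [0.7879, -0.1138, -0.0024], [407.0, 184.0])]
stand_rim [(0.71, [0.5844, -0.0257, 0.1389], [358.0, 266.0]), (0.2, [0.5434, 0.2287, 0.21], [205.0, 265.0])]
block [(0.89, [0.5843, -0.0223, 0.0939], [355.0, 269.0])]
staining_jar [(0.95, [0.7983, 0.0888, 0.0015], [310.0, 168.0])]
slide_case [(0.95, [0.7094, 0.2305, 0.0029], [236.0, 201.0])]
dish [(0.93, [0.7916, -0.1146, -0.0013], [408.0, 182.0]), (0.31, [0.5434, 0.2304, 0.2119], [203.0, 265.0])]
1.1 0.08549656698927263
```

View pics/scene0.png

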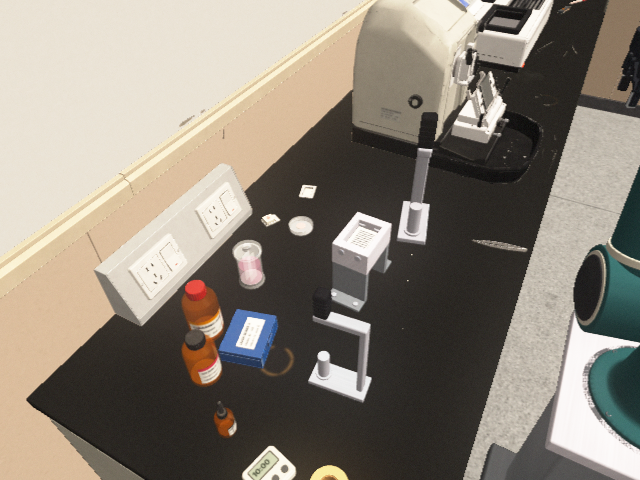

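View pics/top0.png

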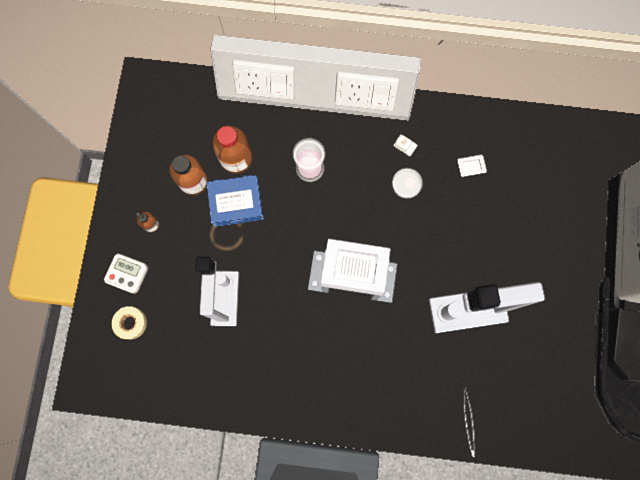

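The small tool (grip at scene 323,303 / top 205,265; top of its handle about 0.24 m) against the tall look-alike (scene 428,131 / top 484,299; grip 0.288 m): I pick the small one. A close crop should check this and give the yaws.

```bash
python3 - <<'E'
from h import *
im=cv2.imread('pics/top0.png')
a=cv2.resize(im[245:335,185:250],None,fx=6,fy=6,interpolation=cv2.INTER_CUBIC)
b=cv2.resize(im[230:310,300:405],None,fx=4,fy=4,interpolation=cv2.INTER_CUBIC)
o=np.zeros((540,810,3),np.uint8);o[:a.shape[0],:390]=a;o[:b.shape[0],390:810]=b
cv2.imwrite('pics/crop.png',o[:, :800])
E
```

```text
(no output)
```

View pics/crop.png

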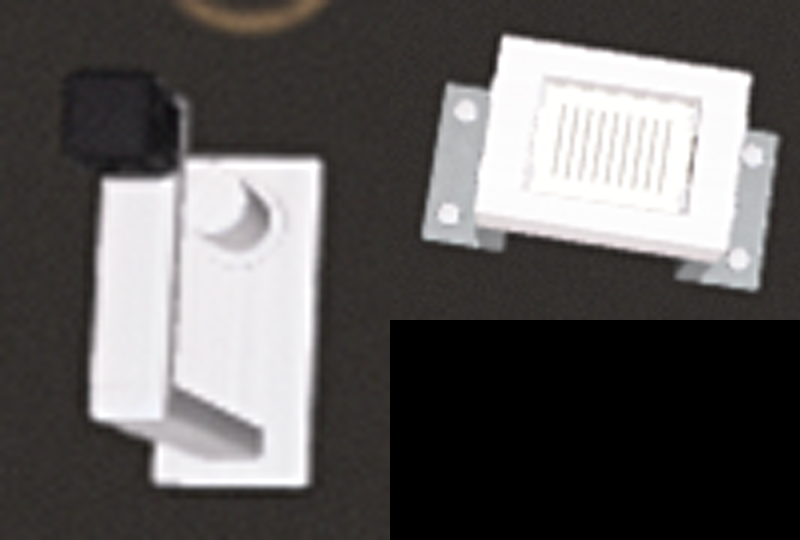

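```bash
cat >> h.py <<'E'
def back(u,v,z,n):
    c,r,o=cam(n); d=r@np.array([(u-c['cx'])/c['fx'],(v-c['cy'])/c['fy'],1]); return o+d*(z-o[2])/d[2]
E
python3 - <<'E'
from h import *
t=lambda u,v:back(185+u/6,245+v/6,.01,'top')
s=lambda u,v,z:back(300+(u-390)/4,230+v/4,z,'top')
FR,RR,RL=t(321,158),t(309,487),t(153,485)
d=FR-RR; print(FR,RR,RL,'tool yaw',np.degrees(np.arctan2(d[1],d[0])),np.linalg.norm(d)); e=RL-RR; print('yaw2',np.degrees(np.arctan2(-e[0],e[1])),np.linalg.norm(e))
x=d/np.linalg.norm(d); y=np.array([-x[1],x[0],0]); print('origin',(RR+RL)/2+.085*x)
a,b,c=s(503,36,.142),s(750,73,.142),s(476,213,.142)
e=a-b; print(a,b,c,'stand yaw',np.degrees(np.arctan2(-e[0],e[1])),np.linalg.norm(e)); d=a-c;print(np.degrees(np.arctan2(d[1],d[0])),np.linalg.norm(d))
S=[s(466,111,.007),s(448,213,.007),s(753,156,.007),s(738,259,.007)]
print('screw centre',np.mean(S,0)); 
for e in (S[0]-S[2],S[1]-S[3]): print(np.degrees(np.arctan2(-e[0],e[1])))
for e in (S[0]-S[1],S[2]-S[3]): print(np.degrees(np.arctan2(e[1],e[0])))
# scene check of the front foot corner etc
print(proj([.584,-.0235,.142],'scene'))
st=robot.get_state(); print(st['tool_pos'],R.from_quat(st['orientation']).as_matrix().round(3).tolist(),robot.pinch_z)
E
```

```text
[0.56624751 0.20308551 0.01      ] [0.45955934 0.19110621 0.01      ] [0.45426254 0.24129337 0.01      ] tool yaw 6.406527643662935 0.10735860516630992
yaw2 6.024740044424078 0.05046590635541889
origin [0.54138013 0.22568427 0.01      ]
[0.62532638 0.03198661 0.142     ] [ 0.62161122 -0.07898628  0.142     ] [0.54520676 0.03449046 0.142     ] stand yaw -1.9174371466754403 0.1110350648453769
-1.7899866742252062 0.08015873216142792
screw centre [ 0.58382072 -0.02244504  0.007     ]
-2.258854846200521
-2.2872992812453754
-2.985549664492946
-2.697075189066967
(np.float64(362.12423958507185), np.float64(232.09834322284735))
[ 0.17598557 -0.6516246   0.23125454] [[0.965, 0.261, -0.0], [0.261, -0.965, 0.0], [0.0, -0.0, -1.0]] 0.0187
```

```bash
cat >> h.py <<'E'
def go(P,yawx):
    """shift (mm, tool axes) and turn (deg) to TCP world P, with tool x at yawx deg, pointing down"""
    st=robot.get_state(); A=R.from_quat(st['orientation']); 
    y=np.radians(yawx); B=R.from_matrix(np.array([[np.cos(y),np.sin(y),0],[np.sin(y),-np.cos(y),0],[0,0,-1]]))
    print('t',st['t'],(A.inv().apply(np.array(P)-st['tool_pos'])*1000).round(1),(A.inv()*B).as_rotvec(degrees=True).round(2))
E
python3 -c "
from h import *
go([.42,-.2,.33],60);go([.541,.226,.30],96.2)"
```

```text
t 1.1 [ 353.3 -372.4  -98.7] [ -0.    -0.   -44.89]
t 1.1 [ 581.2 -752.1  -68.7] [ -0.    -0.   -81.09]
```

```bash
python3 -m inch '[[[-1,40,-50,-69,0,0,-6],[-1,290,-376,-69,0,0,-41],[-1,290,-376,-69,0,0,-41],[-1,290,-376,-69,0,0,-41],[-1,290,-376,-69,0,0,-41],[-1,290,-376,-69,0,0,-41],[-1,581,-752,-69,0,0,-81],[-1,581,-752,-69,0,0,-81],[-1,581,-752,-69,0,0,-81],[-1,581,-752,-69,0,0,-81],[-1,581,-752,-69,0,0,-81],[-1,581,-752,-69,0,0,-81],[-1,581,-752,-69,0,0,-81],[-1,581,-752,-69,0,0,-81],[-1,581,-752,-69,0,0,-81],[-1,581,-752,-69,0,0,-81],[-1,581,-752,-69,0,0,-81],[-1,581,-752,-69,0,0,-81],[-1,581,-752,-69,0,0,-81],[-1,581,-752,-69,0,0,-81]]]' 30
python3 -c "
from h import *
go([.541,.226,.30],96.2)"
```

```text
t: 2.77
tool_pos: [0.4908, 0.1069, 0.297]
orientation: [0.668, 0.744, 0.0, 0.0]
force: [1.0, -1.3, 0.5]
opening: 0.0854
finger_force: 0.0
t 2.7667 [113.1  62.7  -3. ] [ 0.07  0.01 -0.05]
```

```bash
python3 -m inch '[[[-1,40,22,-1,0,0,0],[-1,75,42,-2,0,0,0],[-1,105,58,-3,0,0,0],[-1,113,63,-3,0,0,0],[-1,113,63,-3,0,0,0],[-1,113,63,-3,0,0,0]]]'
python3 -c "
from h import *
go([.541,.226,.30],96.2)
shot('scene','s1.png');print(spot('tool_grip','scene'),spot('tool','scene'))"
```

```text
t: 3.27
tool_pos: [0.5407, 0.2235, 0.2991]
orientation: [0.668, 0.744, -0.001, -0.0]
force: [0.1, -0.1, -0.7]
opening: 0.0855
finger_force: 0.0
t 3.2667 [ 2.4  0.6 -0.9] [-0.07  0.06 -0.01]
[(0.81, [0.5363, 0.2253, 0.2169], [325.0, 302.0]), (0.66, [0.5312, -0.215, 0.2875], [428.0, 131.0]), (0.32, [0.7072, 0.2287, 0.0045], [250.0, 340.0])] [(0.93, [0.5416, 0.22, 0.0001], [325.0, 372.0]), (0.58, [0.5321, -0.2129, 0.0033], [411.0, 234.0])]
```

View pics/s1.png

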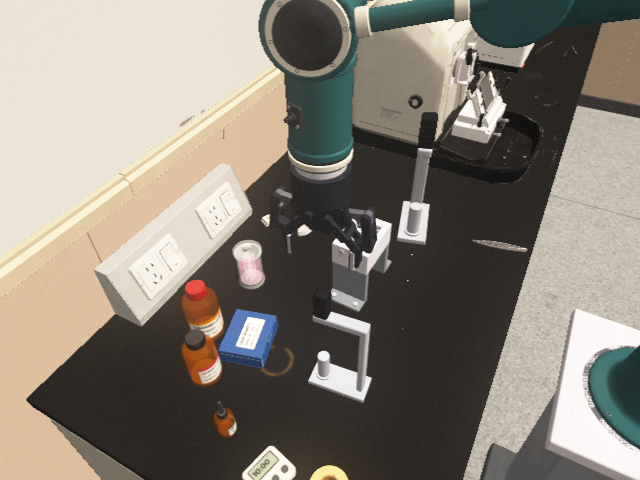

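The open gripper (fingers at 290,240 and 360,240) stands above the small tool's handle (322,303), jaws along the tool's x. Descending and gripping.

```bash
python3 -m inch '[[[-1,2,1,30,0,0,0],[-1,2,1,65,0,0,0],[-1,2,1,90,0,0,0],[-1,2,1,102,0,0,0],[-1,2,1,102,0,0,0],[-0.3,2,1,102,0,0,0],[0.5,2,1,102,0,0,0],[1,2,1,102,0,0,0],[1,2,1,102,0,0,0],[1,2,1,102,0,0,0],[1,2,1,102,0,0,0],[1,2,1,102,0,0,0],[1,2,1,102,0,0,0]]]' 60
python3 -c "
from h import *
print(robot.get_state()['torque']);go([.541,.226,.197],96.2)"
```

```text
t: 4.5
tool_pos: [0.5425, 0.2262, 0.1992]
orientation: [0.668, 0.744, 0.001, 0.001]
force: [-1.1, -1.2, 4.6]
opening: 0.0237
finger_force: 60.0
[-0.1146082   0.19372142  0.00577307]
t 4.5 [ 0.  -1.6  2.2] [ 0.13 -0.03 -0.07]
```

```bash
python3 -m inch '[[[1,0,0,-3,0,0,0],[1,0,0,-7,0,0,0],[1,0,0,-10,0,0,0],[1,0,0,-10,0,0,0],[1,0,0,-10,0,0,0]]]' 100
python3 -c "
from h import *
print(robot.get_state()['torque']);go([.485,.18,.209],96.2);go([.484,-.019,.209],87.8)
for n in('scene','top'):
    robot.capture(n);print(spot('tool_tip',n),spot('tool',n)[:2])"
```

```text
t: 4.92
tool_pos: [0.5416, 0.2257, 0.207]
orientation: [0.668, 0.744, -0.0, -0.0]
force: [-0.3, -0.3, -4.0]
opening: 0.0227
finger_force: 98.1
[-0.01385674 -0.20463962 -0.05394681]
t 4.9167 [-39.4 -61.1  -1.9] [-0.04  0.01 -0.08]
t 4.9167 [-237.2  -83.3   -1.9] [-0.04  0.01  8.32]
[(0.95, [0.5343, -0.2139, 0.098], [415.0, 203.0]), (0.58, [0.5392, 0.2292, 0.0815], [324.0, 352.0])] [(0.8, [0.528, -0.2144, 0.0029], [413.0, 234.0]), (0.7, [0.5418, 0.2243, 0.0081], [324.0, 372.0])]
[(0.92, [0.5336, -0.2104, 0.097], [455.0, 309.0]), (0.62, [0.5418, 0.2275, 0.0711], [219.0, 278.0])] [(0.9, [0.5325, -0.2103, -0.0033], [444.0, 314.0]), (0.69, [0.5412, 0.2273, 0.0078], [225.0, 283.0])]
```

```bash
python3 -m inch '[[[1,-12,-20,-1,0,0,0],[1,-30,-50,-1,0,0,0],[1,-50,-63,-1,0,0,1],[1,-80,-66,-1,0,0,3],[1,-110,-70,-1,0,0,4],[1,-140,-73,-1,0,0,5],[1,-170,-76,-1,0,0,6],[1,-200,-79,-1,0,0,7.5],[1,-225,-82,-1,0,0,8.3],[1,-237,-83,-1,0,0,8.3],[1,-237,-83,-1,0,0,8.3],[1,-237,-83,-1,0,0,8.3],[1,-237,-83,-1,0,0,8.3]]]'
python3 -c "
from h import *
go([.484,-.019,.207],87.8);go([.584,-.0228,.207],87.8)
for n in('scene','top'):
    shot(n,n+'2.png')
    for q in('tool_tip','tool','stand_rim','stand_hole','stand'): print(q,spot(q,n)[:2])"
```

```text
t: 6.3
tool_pos: [0.4845, -0.0179, 0.2085]
orientation: [0.72, 0.694, 0.0, -0.0]
force: [0.2, 0.5, -4.7]
opening: 0.0229
finger_force: 100.0
t 6.3 [-1.1 -0.5  1.5] [-0.01 -0.06  0.02]
t 6.3 [-1.1 99.6  1.4] [-0.01 -0.06  0.02]
tool_tip [(0.74, [0.5362, -0.2102, 0.093], [414.0, 206.0]), (0.61, [0.4819, -0.0146, 0.085], [405.0, 271.0])]
tool [(0.68, [0.4834, -0.0174, 0.0091], [401.0, 294.0]), (0.58, [0.5298, -0.2143, -0.0011], [412.0, 235.0])]
stand_rim [(0.78, [0.5849, -0.0234, 0.1459], [362.0, 231.0])]
stand_hole [(0.64, [0.5826, -0.0224, 0.0919], [362.0, 250.0])]
stand [(0.96, [0.5825, -0.0169, -0.0032], [359.0, 282.0])]
tool_tip [(0.71, [0.531, -0.2109, 0.095], [455.0, 310.0]), (0.66, [0.4864, -0.0185, 0.0725], [346.0, 323.0])]
tool [(0.82, [0.4823, -0.017, 0.0068], [344.0, 327.0]), (0.77, [0.5314, -0.2095, -0.0027], [444.0, 314.0])]
stand_rim [(0.58, [0.5857, -0.0263, 0.141], [358.0, 265.0])]
stand_hole []
stand [(0.32, [0.5828, -0.0225, 0.0954], [355.0, 270.0])]
```

View pics/scene2.png

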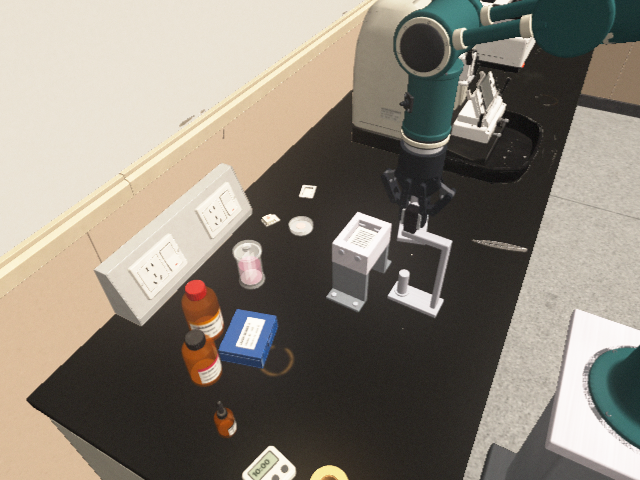

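View pics/top2.png

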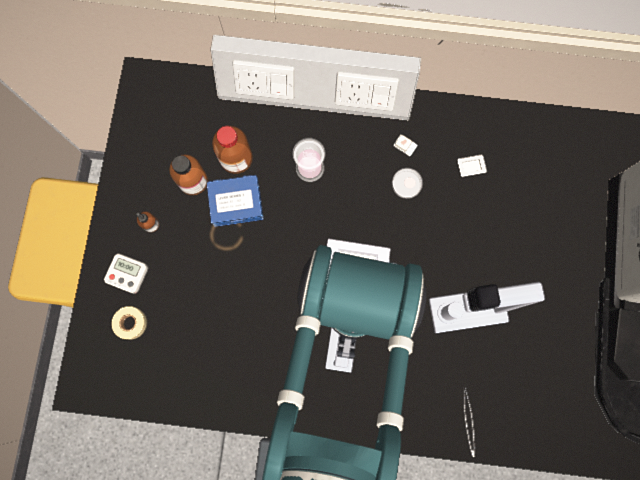

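The tool hangs upright in front of the tunnel (pin at scene 404,275), aligned with the stand. Driving it in at the same height.

```bash
python3 -m inch '[[[1,-1,8,0,0,0,0],[1,-1.5,22,0,0,0,0],[1,-1.5,38,0,0,0,0],[1,-1.5,54,0,0,0,0],[1,-1.5,70,0,0,0,0],[1,-1.5,84,0,0,0,0],[1,-1.5,94,0,0,0,0],[1,-1.5,99.5,0,0,0,0],[1,-1.5,99.5,0,0,0,0],[1,-1.5,99.5,0,0,0,0],[1,-1.5,99.5,0,0,0,0]]]'
python3 -c "
from h import *
go([.584,-.0228,.209],87.8)
n='scene';shot(n,n+'3.png')
for q in('tool_tip','tool','tool_grip','stand_rim','stand_hole','stand'): print(q,spot(q,n)[:3])"
```

```text
t: 7.82
tool_pos: [0.5831, -0.024, 0.2082]
orientation: [0.72, 0.694, -0.0, -0.0]
force: [0.2, 0.1, -4.6]
opening: 0.023
finger_force: 99.9
t 7.8167 [ 1.2  0.9 -0.8] [-0.07 -0.    0.02]
tool_tip [(0.97, [0.5346, -0.2124, 0.0926], [415.0, 205.0])]
tool [(0.97, [0.5331, -0.2121, 0.0046], [411.0, 234.0]), (0.87, [0.5812, -0.0307, 0.0131], [362.0, 273.0]), (0.49, [0.5811, -0.0192, -0.0044], [360.0, 282.0])]
tool_grip [(0.88, [0.581, -0.0245, 0.2243], [366.0, 201.0]), (0.72, [0.5311, -0.2118, 0.2893], [427.0, 131.0])]
stand_rim [(0.6, [0.5852, -0.0206, 0.1438], [361.0, 232.0]), (0.31, [0.7989, 0.0905, -0.0023], [251.0, 280.0])]
stand_hole [(0.92, [0.5844, -0.024, 0.0926], [361.0, 249.0])]
stand [(0.65, [0.5826, -0.0178, -0.0011], [359.0, 281.0])]
```

```bash
python3 -m inch '[[[1,1,1,0,0,0,0],[1,1,1,-6,0,0,0],[1,1,1,-12,0,0,0],[1,1,1,-17,0,0,0],[1,1,1,-19,0,0,0],[1,1,1,-19,0,0,0]]]'
python3 -c "
from h import *
go([.584,-.0228,.268],87.8);print(robot.get_state()['torque'])"
```

```text
t: 8.67
tool_pos: [0.5857, -0.0231, 0.2288]
orientation: [0.72, 0.693, 0.001, 0.001]
force: [-0.4, -0.0, -5.1]
opening: 0.0228
finger_force: 99.7
t 8.6667 [  0.3  -1.6 -39.2] [0.13 0.   0.01]
[ 0.04374436 -0.15248575 -0.00629334]
```

```bash
python3 -m inch '[[[1,0,-1,-4,0,0,0],[1,0,-1,-8,0,0,0],[1,0,-1,-12,0,0,0],[1,0,-1,-16,0,0,0],[1,0,-1,-20,0,0,0],[1,0,-1,-24,0,0,0],[1,0,-1,-27,0,0,0],[1,0,-1,-30,0,0,0],[1,0,-1,-32,0,0,0],[1,0,-1,-34,0,0,0],[1,0,-1,-36,0,0,0],[1,0,-1,-36,0,0,0],[1,0,-1,-36,0,0,0]]]'
python3 -c "
from h import *
st=robot.get_state();print(st['force'],st['torque']);go([.584,-.0228,.2685],87.8)
robot.capture('scene');print(spot('block','scene'))
print(spot('tool','scene')[:3],spot('tool_grip','scene')[:2])"
```

```text
t: 9.75
tool_pos: [0.5841, -0.023, 0.2638]
orientation: [0.72, 0.694, 0.0, 0.0]
force: [-0.5, -0.5, -6.5]
opening: 0.0229
finger_force: 100.0
[-0.51348262 -0.52365084 -6.52739551] [ 0.03277548 -0.2071381   0.01080207]
t 9.75 [ 0.2 -0.1 -4.7] [0.03 0.   0.02]
[(0.64, [0.5839, -0.02, 0.13], [361.0, 237.0])]
[(0.97, [0.5301, -0.2148, 0.0021], [412.0, 234.0]), (0.62, [0.5854, -0.0244, 0.0674], [360.0, 257.0])] [(0.84, [0.5309, -0.2113, 0.2901], [427.0, 131.0]), (0.68, [0.5792, -0.0239, 0.2807], [368.0, 177.0])]
```

```bash
python3 -m inch '[[[1,0,0,-2,0,0,0],[1,0,0,-4,0,0,0],[1,0,0,-4,0,0,0],[1,0,0,-4,0,0,0],[1,0,0,-4,0,0,0]]]'
python3 -c "
from h import *
st=robot.get_state();print(st['force'],st['torque'])
im=robot.capture('scene');cv2.imwrite('pics/s4.png',cv2.resize(im[120:330,290:490],None,fx=2.8,fy=2.8,interpolation=2)[:,:,::-1]);print(spot('block','scene'))"
```

```text
t: 10.37
tool_pos: [0.584, -0.023, 0.2676]
orientation: [0.72, 0.693, 0.0, 0.0]
force: [-0.3, 0.4, -6.0]
opening: 0.0227
finger_force: 100.0
[-0.33191096  0.40386132 -5.97903387] [-0.01952093 -0.15924575  0.00976971]
[(0.67, [0.5814, -0.019, 0.1356], [362.0, 236.0])]
```

View pics/s4.png

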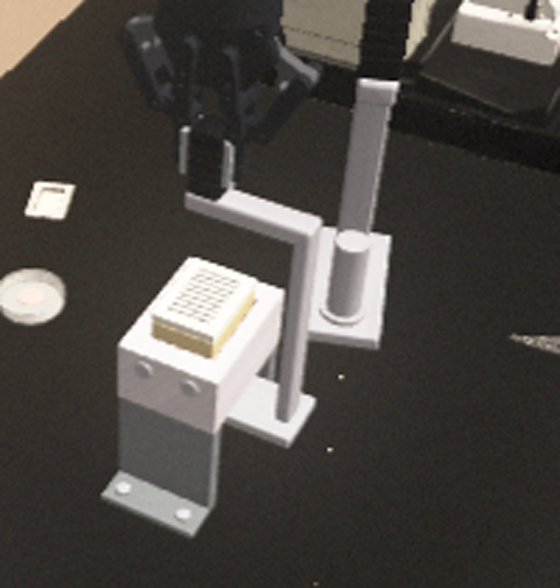

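The block (crop 200,310) stands proud of the rim and level. Force is just tool + block weight, so it is past the catches. Lowering the tool.

```bash
python3 -m inch '[[[1,0,0,2,0,0,0],[1,0,0,4,0,0,0],[1,0,0,6,0,0,0],[1,0,0,9,0,0,0],[1,0,0,13,0,0,0],[1,0,0,18,0,0,0],[1,0,0,24,0,0,0],[1,0,0,31,0,0,0],[1,0,0,38,0,0,0],[1,0,0,45,0,0,0],[1,0,0,51,0,0,0],[1,0,0,56,0,0,0],[1,0,0,59,0,0,0],[1,0,0,59,0,0,0],[1,0,0,59,0,0,0]]]'
python3 -c "
from h import *
st=robot.get_state();print(st['force'],st['torque'])
go([.484,-.019,.2085],87.8)
robot.capture('scene');print(spot('block','scene'))"
```

```text
t: 11.72
tool_pos: [0.5839, -0.023, 0.2084]
orientation: [0.72, 0.693, -0.0, -0.0]
force: [0.3, 0.2, -4.8]
opening: 0.0229
finger_force: 100.2
[ 0.34214097  0.244652   -4.751253  ] [-0.00258798 -0.17700407 -0.02855445]
t 11.7167 [   0.2 -100.    -0.1] [-0.01 -0.    0.01]
[(0.66, [0.5835, -0.0179, 0.1289], [361.0, 239.0])]
```

```bash
python3 -m inch '[[[1,0,-8,0,0,0,0],[1,0,-22,0,0,0,0],[1,0,-38,0,0,0,0],[1,0,-54,0,0,0,0],[1,0,-70,0,0,0,0],[1,0,-86,0,0,0,0],[1,8,-98,0,0,0,0],[1,28,-100,0,0,0,0],[1,55,-100,0,0,0,0],[1,82,-100,0,0,0,0],[1,109,-100,0,0,0,0],[1,130,-100,0,0,0,0],[1,142,-100,0,0,0,0],[1,145,-100,0,0,0,0],[1,145,-100,0,0,0,0],[1,145,-100,0,0,0,0]]]'
python3 -m inch '[[[1,0,0,3,0,0,0],[1,0,0,6,0,0,0],[1,0,0,7.5,0,0,0],[1,0,0,8.5,0,0,0],[1,0,0,9.5,0,0,0],[1,0,0,9.5,0,0,0],[1,0,0,9.5,0,0,0]]]' 60
python3 -c "
from h import *
st=robot.get_state();print(st['force'],st['torque'])
go([.484,-.019,.2085],87.8)
robot.capture('scene');print(spot('tool','scene')[:3],spot('block','scene'))"
```

```text
t: 13.15
tool_pos: [0.4893, 0.125, 0.2085]
orientation: [0.72, 0.694, -0.0, 0.0]
force: [-0.4, -0.9, -4.5]
opening: 0.0231
finger_force: 100.3
t: 13.73
tool_pos: [0.4896, 0.1254, 0.1993]
orientation: [0.721, 0.693, 0.0, 0.0]
force: [-0.7, -0.8, -1.3]
opening: 0.0226
finger_force: 100.5
[-0.65026665 -0.81861305 -1.34887161] [-0.17815638  0.17583972  0.03649912]
t 13.7333 [-1.446e+02 -1.000e-01 -9.200e+00] [0.01 0.01 0.  ]
[(0.83, [0.5291, -0.2136, 0.0017], [413.0, 235.0]), (0.77, [0.4874, 0.124, 0.0015], [372.0, 345.0])] []
```

```bash
python3 -m inch '[[[1,0,0,0.5,0,0,0],[1,0,0,0.5,0,0,0],[0.5,0,0,0.5,0,0,0],[0.2,0,0,0.5,0,0,0],[-0.3,0,0,0.5,0,0,0],[-1,0,0,0.5,0,0,0],[-1,0,0,0.5,0,0,0],[-1,0,0,0.5,0,0,0],[-1,0,0,0.5,0,0,0],[-1,0,0,0.5,0,0,0],[-1,0,0,0.5,0,0,0]]]' 20
python3 -c "
from h import *
robot.capture('scene');print(spot('tool','scene')[:3],spot('tool_grip','scene')[:3])"
```

```text
t: 14.8
tool_pos: [0.4896, 0.1257, 0.1985]
orientation: [0.72, 0.693, 0.0, -0.0]
force: [-0.2, 0.2, -0.0]
opening: 0.0854
finger_force: 0.0
[(0.92, [0.5267, -0.2117, 0.0045], [413.0, 235.0]), (0.81, [0.4914, 0.1232, 0.0017], [371.0, 344.0]), (0.21, [0.79, -0.1102, 0.0029], [299.0, 227.0])] [(0.78, [0.5329, -0.2141, 0.2891], [427.0, 131.0]), (0.64, [0.4883, 0.1233, 0.2158], [379.0, 270.0])]
```

```bash
python3 -m inch '[[[-1,0,0,-8,0,0,0],[-1,0,0,-25,0,0,0],[-1,0,0,-50,0,0,0],[-1,0,0,-80,0,0,0],[-1,0,0,-110,0,0,0],[-1,0,0,-130,0,0,0],[-1,0,0,-130,0,0,0],[-1,0,0,-130,0,0,0],[-1,0,0,-130,0,0,0]]]'
python3 -c "
from h import *
im=shot('scene','s6.png');
for q in ('tool','tool_grip','block','staining_jar','slide_case','dish'): print(q,spot(q,'scene')[:3])"
```

```text
t: 15.7
tool_pos: [0.4892, 0.1256, 0.3281]
orientation: [0.72, 0.693, -0.0, -0.0]
force: [-0.1, 0.3, 0.1]
opening: 0.0856
finger_force: 0.0
tool [(0.81, [0.5299, -0.2139, 0.002], [412.0, 234.0]), (0.7, [0.4856, 0.1221, 0.0015], [374.0, 345.0])]
tool_grip [(0.65, [0.5335, -0.2129, 0.2898], [427.0, 131.0]), (0.6, [0.4863, 0.1256, 0.2146], [380.0, 272.0])]
block [(0.9, [0.5846, -0.0194, 0.1265], [361.0, 239.0])]
staining_jar [(0.88, [0.799, 0.0951, 0.0011], [250.0, 281.0])]
slide_case [(0.67, [0.7091, 0.2297, 0.0039], [249.0, 340.0])]
dish [(0.87, [0.7861, -0.1072, 0.0028], [300.0, 228.0])]
```

View pics/s6.png

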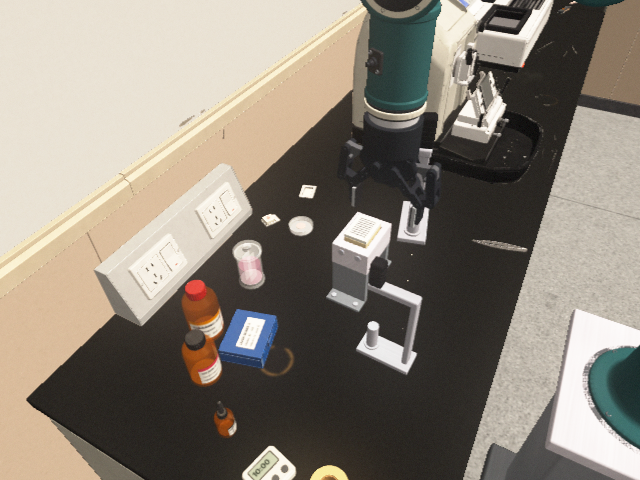

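The tool stands upright at (385,350) and the block shows above the rim at (362,232). One close crop will confirm that it sits level.

```bash
python3 -c "
import cv2
im=cv2.imread('pics/s6.png');cv2.imwrite('pics/s7.png',cv2.resize(im[205:285,320:400],None,fx=6,fy=6,interpolation=2))"
```

```text
(no output)
```

View pics/s7.png

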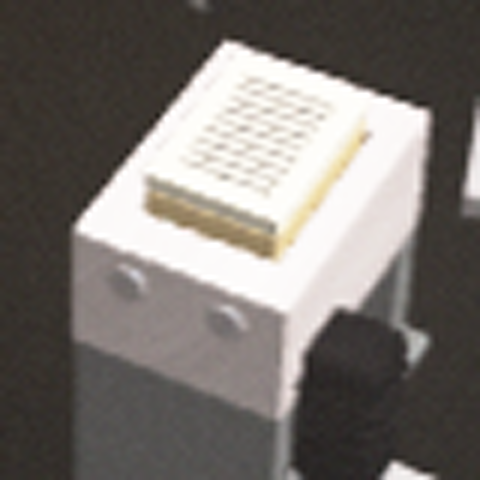

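The block (crop 255,150) is level and about 15 mm proud all round. Handing in.

```bash
python3 -c "
from station import robot
print(robot.finish_job())"
```

```text
the job is handed in; nothing more can be done
None
```

The job is handed in (result not reported): the block rests on the catches, level and about 15 mm proud of the rim, the smaller tool stands upright on the worktop clear of the stand, and the jar, slide box and dish have not moved.

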